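# Test the spare 9 V battery for the smoke alarm

### The job

The smoke alarm lying on its face still has its dead 9 V battery in the cradle on its back: lift that battery out first and drop it into the green tub for used batteries. Then draw the pocket tester up out of its dock in the battery caddy and hold it upright on top of the copper-banded 9 V battery, which stays standing in its well, with one spring contact on each terminal (either way round), pressed so gently that both contacts are pushed part of the way in but not to their stops. Finish while holding the tester there with the gripper, and leave the blue-banded rechargeable and the other things around where they are.

Things in the scene. Friction and masses are not known exactly. Their poses are not given: they have to be found in the camera images.
- alarm: White round smoke alarm lying on its face, 116 mm across; does not slide. Origin: centre of its underside, z up. Its flat back is at z = 22 mm and carries, centred, an open battery cradle along x: walls 7 mm high, 34 mm apart over their outsides in y, open for 30 mm at the middle of each long side; at the +x end a black contact clip 12 mm high.
- dead_battery: Dead 9 V battery, silver with a dark red band at its terminal end, 48.5 (x) x 26.5 (y) x 17.5 (z) mm, 46 g, lying flat and loose in the alarm's cradle, terminals to its +x. Origin: centre of its underside (z up), at the start 22 mm above the worktop; its top is 10.5 mm higher than the cradle's side walls. Grasp it from above across its y (26.5 mm).
- tub: Dark green open tub for used batteries, 130 (x) x 110 (y) mm, 71 mm high, walls 3 mm, rim 138 x 118 mm; does not slide. Origin: centre of its underside; z up. Three old AA cells lie fixed on its floor.
- caddy: Dark grey battery caddy, 72 (x) x 166 (y) mm, top face 34 mm high; does not slide. Origin: centre of its underside, z up. The tester's dock is at y = +52 mm, two wells for 9 V batteries at y = +8 and -24 mm (all at x = 0); at the -y end stand five AA cells, fixed, tops 53 mm high.
- fresh_battery: The 9 V battery to test: black with a copper-coloured band at the top (little else shows above the well), standing upright and loose in one of the caddy's two 9 V wells (which one varies), 26.5 (x) x 17.5 (y) x 48.5 (z) mm. Origin: centre of its underside, 3 mm above the worktop. Its terminals are on top, in line along its x: at x = +6.35 mm (6 mm across) and x = -6.35 mm (8.6 mm across).
- fresh_terminals (a point): Point midway between the two terminals of the copper-banded battery, level with their tops (51.5 mm above the worktop); axes as the battery's, so x runs along the line of the terminals.
- rechargeable: White 9 V rechargeable with a blue band at the top, same size, standing in the caddy's other well, 32 mm from the one to test. Not for smoke alarms: leave it.
- tester: Pocket battery tester, black with yellow sides (its x faces), screen on its -y face, 108 mm tall, about 100 g, standing upright and loose in the caddy's dock. Origin: underside of its two brass spring contacts, midway between them; z up. The contacts are feet 5 (x) x 9 (y) mm at x = +6.35 and -6.35 mm: they meet a 9 V battery's terminals when both x axes are parallel; in the dock they are square.
- tester_grip (a point): Point on the tester's axis 78 mm above its origin, a good height to grasp from above, on the yellow sides (38 mm, x) or front to back (22 mm, y). Nose 30 (x) x 14 (y) mm from 6 to 26 mm above the origin, case 38 x 22 mm from 26 to 108 mm; the case's shoulder rests on the caddy, so the origin starts 8 mm above the worktop and the tester must rise 26 mm to leave the dock.
- contact_a (a joint): How far the tester's spring contact at x = +6.35 mm is pushed in: 0 free, 0.006 m at its stop. It gives from 0.6 N on and takes 0.7 N more per millimetre, so both together take about 5.3 N at 3 mm and 9.5 N at the stops.
- contact_b (a joint): The same for the spring contact at x = -6.35 mm.
- timer: Red and white egg timer, 62 mm across, 59 mm high, behind the work; bystander.
- door_keys: Bunch of keys, 110 x 121 x 8 mm, flat on the worktop behind the work; bystander.
- small_spoon: Teaspoon, 137 mm long, flat on the worktop behind the work; bystander.
Mind the look-alikes: they are no part of the job. Leave any turquoise look-alike of the dead_battery alone.

How it is judged:
By the outcome, as a careful person would: the job done as asked, in the order asked, and still so for the second after the job is handed in, while the arm keeps its last pose, push and grip.
It also fails if it takes over 54 s, if anything falls off the work surface, if the arm or the gripper's body presses on something with over 40 N, if the wrist force passes 120 N, or if a joint passes its speed limit or range.

### The arm

A 6-joint arm with a two-finger parallel gripper is mounted at the origin on a cart in front of the work surface, level with it; the furniture and walls round the work are solid. World frame = base frame: x ahead of the robot, y to its left, z up, the work surface at z = 0. Lengths are in mm, angles in rad, forces in N, time in s.
With the tool pointing down it reaches from about 275 to 750 mm from the base axis. Payload 10.2 kg.
Tool frame: the origin (TCP) lies between the finger pads; the fingertips stand 19 mm ahead of it and the grasp point (between the pads) is the TCP; z points along the fingers, y is the line along which they close (so a half turn about z gives the same grasp; the last joint's range is limited). The gripper opens to 85 mm and grips with 20 to 120 N. Pads are 22 mm wide; open, the fingers measure 114 mm over their backs; the gripper's body (76 mm by 85 mm) begins 54 mm behind the grasp point. The pads swing forward as they close: fully open they stand 13 mm farther back than shut.
Start: joints at [1.049, 0.313, 1.498, -0, 1.331, -0.223], TCP at [154.559, 501.74, 250.294] pointing down, gripper open.
Joint ranges: [-2.94, 2.94], [-0.97, 2.17], [0.19, 2.56], [-1.23, 4.37], [0.02, 3.11], [-2.88, 2.88]. Speed limits (rad/s): [2.39, 2.39, 3.01, 3.14, 3.14, 3.14].

### API

Orientations are given as a unit quaternion [w, x, y, z].
In Python, from rig import sense, capture, finish_job gives the robot as it stands. The module is installed in compiled form; this text tells all that it offers.
- The arm moves only by the tool move_arm, never from a script. Its argument "moves" is a list of rows, each an object with "turn": the turn, a rotation vector about the tool's x, y, z in rad, a list of three; "translation": the shift along the tool's x, y, z in mm, a list of three; "hand": the opening, from 0 (shut) to 1 (fully open). In form: [{"turn": [wx, wy, wz], "translation": [x, y, z], "hand": hand}, ...]. A call has 1 to 10 rows; each row shifts and turns the commanded pose from where the row before left it, along the tool's axes as they then stand; what a row does not reach is not made up. A row lasts 1/12 s, in which the tool goes at most 41.7 mm and 7.16 degrees, less where a joint would pass 70% of its speed; a pose out of reach is approached as far as the arm can. A call with a gripper value outside its range is refused whole. The fingers move at their own pace and stop on an object; "grip_force" is the grip in N (left out, the last holds). Time passes only in rows, so rows that do not move let the fingers close. It gives the time, the measured TCP pose, the force, the opening and the grip force at its end, in the units of the state.
- sense(): the state, without advancing time (a new reading comes with each control period).
- capture(name): name is "scene" or "side" or "wrist"; returns a dict with "image" (420x560x3 uint8, blue, green, red), "z_map" (420x560 float32, mm along the optical axis (not along the pixel's ray), 0 where there is no reading), "vertical_fov" (degrees; the focal length in pixels is half the picture's height over the tangent of half this angle, whatever the lens; pixels are square), "cx", "cy" (the principal point, pixels), "R" (3x3) and "t" (3): a world point X has camera coordinates R X + t; the wrist camera has in their place "T_tool_cam" (4x4, takes a point from camera to tool coordinates, whose origin is the TCP and whose axes are the flange's). Camera axes: x right, y down, z forward; pixel columns grow to the right and rows downward; lengths in mm; the calibration is good to about 2 mm. A picture is of the moment at which its call begins: read the wrist's pose just before it.
- finish_job(): hands the job in; it is judged then, once.
The state is a dict: "time_s": time; "joints": joint angles; "dq": joint speeds; "tau": joint torques, N m; "eef_pos": TCP position; "ee_rot": TCP orientation; "force": force on the tool from outside, world axes, zero at the start; "wrist_torque": the same for the moment, N m; "grip_width": opening from 0.0 (shut) to 1.0 (fully open); "grip_force": force on a finger pad.
Only numpy, scipy, OpenCV 4.12 (cv2) and the standard library are available. Lean on these libraries where they do the work, as an engineer would, in place of code of your own. Each camera call takes 0.05 s, during which the arm holds its last target. There are 200 camera calls.

## Working session

There is one attempt and no reset: what is moved stays moved. The work goes in short steps, Python scripts to look and compute and a tool call to move; the robot and the scene stay as the last step left them, time stands still between calls to the robot, and variables do not carry over. Pictures are saved under pics/ and viewed, at most 10 in all, crops included, and the job is handed in when it is done.

Besides the shell and the picture viewer there is one more tool, called after ">>>" by a JSON object that holds its "fn" and its "kwargs". move_arm: Moves the arm, as the interface text tells. Its arguments: {"type":"object","properties":{"moves":{"type":"array","items":{"type":"object","properties":{"turn":{"type":"array","items":{"type":"number"}},"translation":{"type":"array","items":{"type":"number"}},"hand":{"type":"number"}}}},"grip_force":{"type":"number"}},"required":["moves"]}

```bash
mkdir -p pics; cat > h.py <<'E'
import numpy as np, cv2
from rig import sense, capture
from scipy.spatial.transform import Rotation as Ro
def cam(n):
    s=sense(); c=capture(n); c['f']=210/np.tan(np.radians(c['vertical_fov'])/2)
    if n=='wrist':
        T=c['T_tool_cam']; q=s['ee_rot']; Rt=Ro.from_quat([q[1],q[2],q[3],q[0]]).as_matrix()
        c['Rw']=Rt@T[:3,:3]; c['o']=Rt@T[:3,3]+np.array(s['eef_pos'])
    else:
        c['Rw']=c['R'].T; c['o']=-c['R'].T@c['t']
    return c
def ray(c,u,v,z):
    d=c['Rw']@np.array([(u-c['cx'])/c['f'],(v-c['cy'])/c['f'],1]); return c['o']+d*(z-c['o'][2])/d[2]
def cloud(c):
    v,u=np.mgrid[0:420,0:560]; Z=c['z_map']
    P=np.stack([(u-c['cx'])/c['f']*Z,(v-c['cy'])/c['f']*Z,Z],-1)
    return P@c['Rw'].T+c['o']
E
python3 - <<'E'
from h import *
import pickle
s=sense(); print(s)
a=[]
for n in('scene','side','wrist'):
    c=cam(n); pickle.dump(c,open(n+'.pkl','wb')); print(n,c['o'],c['f'],c['cx'],c['cy']); a.append(c['image'])
cv2.imwrite('pics/a.png',cv2.resize(a[0],(784,588))); cv2.imwrite('pics/b.png',np.hstack(a[1:])[:, :1120] if 0 else cv2.resize(np.hstack(a[1:]),(800,300)))
E
```

```text
{'time_s': 0.0, 'joints': array([ 1.04860490e+00,  3.13471248e-01,  1.49845136e+00,  8.65216071e-06,
        1.33099337e+00, -2.23387507e-01]), 'dq': array([-0.00037998,  0.00071447,  0.00166808,  0.00079618,  0.00111137,
       -0.00091224]), 'tau': array([ 7.09784690e-04, -4.12262928e+01, -2.59747428e+01, -8.44736428e-05,
        4.07206520e-03,  2.18090906e-05]), 'eef_pos': array([154.43123166, 501.52680233, 249.71881143]), 'ee_rot': array([-2.44900968e-04,  1.48847768e-01,  9.88859901e-01, -6.14687784e-04]), 'force': array([-0.81267199, -0.73479331, -0.50781629]), 'wrist_torque': array([ 0.07221089,  0.03100106, -0.01459683]), 'grip_force': 0.0, 'grip_width': 0.9965554817990336}
scene [ -0.70411054 413.48868155 471.80539617] 415.3361813228225 283.9869492126102 209.62666162693202
side [579.65590453 973.68445864 630.06573834] 483.4273703692248 280.23714936603426 214.6100242490232
wrist [ 88.55895768 522.72705847 373.16565157] 316.15447523961376 275.25738855440574 205.23034337342705
```

View pics/a.png

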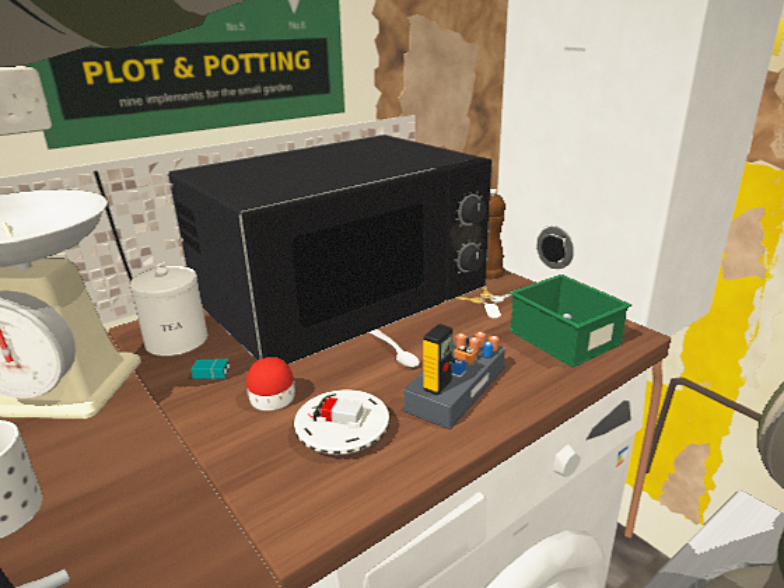

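View pics/b.png

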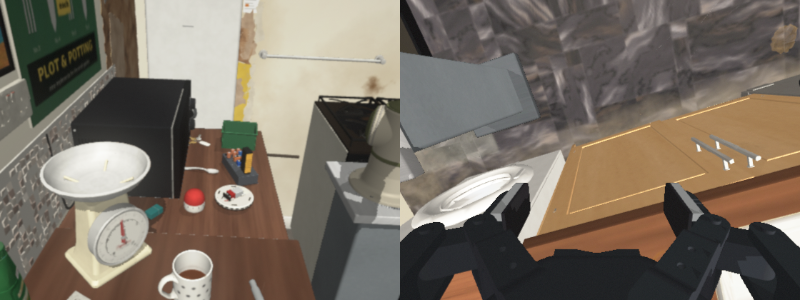

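The scene image (784 px scale) shows the alarm at (342,422), with the silver battery and its red band at (340,410). The turquoise look-alike is at (210,369). The caddy with the yellow tester is at (440,360) and the tub at (570,318). The battery to remove is the silver/red one in the alarm cradle. Next I'll measure and check an enlarged crop.

```bash
python3 - <<'E'
from h import *
import pickle
c=pickle.load(open('scene.pkl','rb')); P=cloud(c); im=c['image']; hsv=cv2.cvtColor(im,cv2.COLOR_BGR2HSV)
H,S,V=[hsv[...,i].astype(int) for i in range(3)]
k=560/784
def roi(x0,y0,x1,y1):
    m=np.zeros((420,560),bool); m[int(y0*k):int(y1*k),int(x0*k):int(x1*k)]=1; return m&(c['z_map']>0)
def rep(n,m):
    p=P[m]; print(n,m.sum(),'med',np.median(p,0).round(1),'lo',np.percentile(p,2,0).round(1),'hi',np.percentile(p,98,0).round(1))
al=roi(285,380,400,470)
z=P[...,2]
rep('table',roi(300,470,360,500)); 
rep('alarm back',al&(S<60)&(V>120)&(z>17)&(z<26))
rep('batt top',al&(z>35)); rep('batt red',al&(S>150)&((H<8)|(H>172)))
rep('yellow',roi(410,320,470,400)&(H>18)&(H<35)&(S>150))
rep('tester top',roi(410,315,470,400)&(z>112))
rep('caddy top',roi(395,340,520,430)&(abs(z-34)<3)&(S<110))
rep('tub',roi(500,260,640,370)&(H>60)&(H<90)&(S>120)&(z>66))
p=P[al&(S<60)&(V>120)&(z>17)&(z<26)][:,:2].astype(np.float32); print(cv2.minEnclosingCircle(p))
for n,m in(('batt',al&(z>35)),('caddy',roi(395,340,520,430)&(abs(z-34)<3)),('tub',roi(500,260,640,370)&(H>60)&(H<90)&(S>120)&(z>66)&(z<75)),('tester',roi(410,315,470,400)&(z>112))):
    print(n,cv2.minAreaRect(P[m][:,:2].astype(np.float32)))
A=cv2.resize(im[260:350,195:300],(400,343),interpolation=3); B=cv2.resize(im[225:315,280:385],(400,343),interpolation=3)
cv2.imwrite('pics/c.png',np.hstack([A,B]))
E
```

```text
table 941 med [4.349e+02 1.814e+02 3.000e-01] lo [402.6 150.2  -1.3] hi [468.6 211.9   2. ]
alarm back 1740 med [485.4 133.1  22.6] lo [446.8  69.6  18.7] hi [555.8 175.6  24.7]
batt top 322 med [499.2 121.9  39.7] lo [478.  100.7  35.3] hi [592.6 145.2  41.3]
batt red 155 med [512.6 137.5  37.6] lo [502.  119.6  23.7] hi [598.5 150.3  41.1]
yellow 389 med [454.1  16.4  77.6] lo [446.5   9.5  42. ] hi [465.5  20.1 108.8]
tester top 167 med [459.2   1.3 115.8] lo [447.7 -17.5 112.2] hi [473.4  18.5 117.4]
caddy top 901 med [456.1 -20.1  34.3] lo [ 425.1 -122.4   31.5] hi [514.7  32.5  36.1]
tub 519 med [ 456.3 -260.3   70.5] lo [ 397.8 -329.4   66.5] hi [ 536.1 -211.1   72.3]
((522.9071655273438, 123.94746398925781), 79.8370132446289)
batt ((534.4144897460938, 134.50701904296875), (121.29710388183594, 36.393043518066406), 21.737417221069336)
caddy ((478.45733642578125, -50.33838653564453), (70.04126739501953, 166.39816284179688), 18.53101921081543)
tub ((467.8599548339844, -270.4470520019531), (117.67188262939453, 138.53982543945312), 86.49372863769531)
tester ((461.2764892578125, -0.24288558959960938), (21.68927001953125, 37.37687301635742), 18.05008888244629)
```

View pics/c.png

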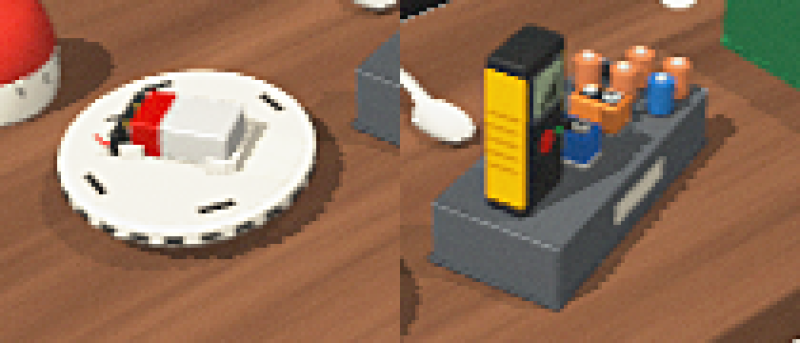

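Right-hand crop: the blue-banded battery stands next to the tester (well y=+8) and the copper-banded one is beyond it at crop (600,105), well y=-24. The tester's yellow face points along caddy +y, so the tester is turned 90° from the caddy. Left-hand crop: silver/red battery confirmed in the alarm, terminals and clip to the image left. Now the finer poses.

```bash
python3 - <<'E'
from h import *
import pickle
w=pickle.load(open('wrist.pkl','rb')); print(w['T_tool_cam'].round(3))
for nm in('scene','side'):
    c=pickle.load(open(nm+'.pkl','rb')); P=cloud(c); im=c['image']; z=P[...,2]
    hsv=cv2.cvtColor(im,cv2.COLOR_BGR2HSV); H,S,V=[hsv[...,i].astype(int) for i in range(3)]
    near=np.hypot(P[...,0]-495,P[...,1]-125)<60
    def rect(n,m):
        m=m.astype(np.uint8); k,l,st,_=cv2.connectedComponentsWithStats(m)
        if k<2: print(n,'none');return
        m=l==1+st[1:,4].argmax(); r=cv2.minAreaRect(P[m][:,:2].astype(np.float32)); print(nm,n,m.sum(),np.round(r[0],1),np.round(r[1],1),round(r[2],1),P[m].mean(0).round(1))
    rect('batt',near&(z>36.5)&(z<43)); rect('red',near&(S>140)&((H<8)|(H>172))&(z>36))
    d=near&(abs(z-22)<2.5)&(S<70); rect('back',d); p=P[d][:,:2]; print(cv2.minEnclosingCircle(p.astype(np.float32)), cv2.fitEllipse(cv2.convexHull(p.astype(np.float32))))
    cc=np.hypot(P[...,0]-478,P[...,1]+50)<110
    rect('caddy',cc&(abs(z-34)<3)); rect('tester',cc&(z>112)&(z<120))
    rect('copper',cc&(H>5)&(H<16)&(S>130)&(abs(z-47)<6)&(P[...,1]>-95)); rect('blue',cc&(H>100)&(H<125)&(S>130)&(abs(z-47)<6)&(P[...,1]>-80))
    rect('tub',(H>60)&(H<90)&(S>120)&(abs(z-71)<4)&(P[...,1]<-150))
E
```

```text
[[ 0.00000e+00 -9.63000e-01 -2.71000e-01  6.92330e+01]
 [ 1.00000e+00  0.00000e+00 -0.00000e+00  7.00000e-01]
 [ 1.00000e-03 -2.71000e-01  9.63000e-01 -1.23351e+02]
 [ 0.00000e+00  0.00000e+00  0.00000e+00  1.00000e+00]]
scene batt 286 [500.6 120.8] [46.3 27.4] 34.5 [499.5 121.2  39.6]
scene red 80 [513.3 130.7] [14.3 24.6] 38.3 [512.1 131.7  39.7]
scene back 1591 [499.5 122.4] [111.5 111.5] 18.3 [490.1 127.8  22.6]
((499.939208984375, 122.20634460449219), 57.86606979370117) ((499.2196044921875, 122.51075744628906), (109.93938446044922, 114.8388671875), 150.72178649902344)
scene caddy 919 [478.4 -50.4] [ 69.9 166.4] 18.5 [457.2 -28.8  34.2]
scene tester 167 [ 4.613e+02 -2.000e-01] [21.7 37.4] 18.1 [459.6   1.2 115.5]
scene copper 115 [493.3 -80.4] [27.  49.2] 46.9 [492.1 -75.6  46.7]
scene blue 43 [464.2 -42.2] [17.1  8.8] 73.6 [465.4 -41.2  46.4]
scene tub 491 [ 467.9 -270.4] [117.7 138.5] 86.5 [ 459.5 -265.    70.2]
side batt 181 [503.3 121.6] [46.2 29.1] 39.2 [502.9 123.6  40.5]
side red 46 [514.7 133.7] [13.3 24.7] 39.2 [514.8 134.8  40.3]
side back 718 [500.6 124.4] [111.5 109.3] 40.0 [497.8 133.6  23.1]
((500.47491455078125, 123.6534423828125), 58.27041244506836) ((499.9091491699219, 124.10792541503906), (108.76396942138672, 115.17078399658203), 165.85101318359375)
side caddy 476 [480.  -48.3] [ 70.2 167.2] 18.8 [482.6 -19.   34.9]
side tester 93 [463.2   1.6] [22.5 38.3] 15.2 [463.6   4.3 116.4]
side copper 51 [488.  -76.8] [25.3 37.1] 4.5 [490.8 -72.4  47.5]
side blue 19 [484.5 -32.2] [ 9.2 11. ] 77.5 [484.  -32.5  46.2]
tub none
```

```bash
python3 - <<'E'
from h import *
import pickle
a=np.array([154,501.]);b=np.array([501,122.])
for nm in('scene','side'):
    c=pickle.load(open(nm+'.pkl','rb')); p=cloud(c)[c['z_map']>0]; p=p[(p[:,2]>110)]
    t=np.clip((p[:,:2]-a)@(b-a)/((b-a)@(b-a)),0,1); d=np.linalg.norm(p[:,:2]-(a+t[:,None]*(b-a)),axis=1)
    m=d<170; print(nm,m.sum()); i=np.argsort(d)[:3000:250]; print(np.c_[p[i],d[i]].round(0))
E
```

```text
scene 7556
[[148. 433. 340.  51.]
 [ 89. 404. 467. 114.]
 [ 86. 403. 468. 116.]
 [ 83. 404. 469. 118.]
 [ 83. 402. 470. 120.]
 [ 80. 403. 470. 121.]
 [ 81. 400. 471. 122.]
 [ 77. 403. 472. 123.]
 [ 77. 401. 472. 124.]
 [ 75. 401. 472. 126.]
 [ 86. 388. 469. 127.]
 [ 73. 401. 473. 127.]]
side 482
[[466.  21. 118. 107.]
 [666. 140. 201. 166.]
 [672. 118. 246. 171.]
 [676.  98. 248. 177.]
 [682. 140. 142. 182.]
 [687. 144. 169. 188.]
 [693. 140. 208. 193.]
 [698. 142. 135. 198.]
 [704. 143. 156. 204.]
 [706.  83. 246. 208.]
 [714. 140. 241. 213.]
 [719. 142. 186. 219.]]
```

>>> {"fn": "move_arm", "kwargs": {"moves": [{"translation":[-31.6,-18.6,3],"turn":[0,0,0],"hand":1},{"translation":[-31.6,-18.6,3],"turn":[0,0,0],"hand":1}]}}

```text
time_s: 0.32
eef_pos: [203.7, 447.3, 243.8]
ee_rot: [-0.0, 0.147, 0.989, -0.0]
force: [0.2, 0.0, -0.6]
grip_width: 0.999
grip_force: 0.0
```

>>> {"fn": "move_arm", "kwargs": {"moves": [{"translation":[-31.6,-18.6,4],"turn":[0,0,0],"hand":1},{"translation":[-31.6,-18.6,4],"turn":[0,0,0],"hand":1},{"translation":[-31.6,-18.6,4],"turn":[0,0,0],"hand":1},{"translation":[-31.6,-18.6,4],"turn":[0,0,0],"hand":1},{"translation":[-31.6,-18.6,4],"turn":[0,0,0],"hand":1},{"translation":[-31.6,-18.6,4],"turn":[0,0,0],"hand":1},{"translation":[-31.6,-18.6,4],"turn":[0,0,0],"hand":1},{"translation":[-31.6,-18.6,4],"turn":[0,0,0],"hand":1},{"translation":[-31.6,-18.6,4],"turn":[0,0,0],"hand":1},{"translation":[-31.6,-18.6,4],"turn":[0,0,0],"hand":1}]}}

```text
time_s: 1.15
eef_pos: [452.1, 175.2, 204.0]
ee_rot: [-0.0, 0.149, 0.989, -0.0]
force: [0.3, -0.1, 0.4]
grip_width: 1.003
grip_force: 0.0
```

>>> {"fn": "move_arm", "kwargs": {"moves": [{"translation":[-31.6,-18.6,4],"turn":[0,0,0],"hand":1},{"translation":[-31.6,-18.6,4],"turn":[0,0,0],"hand":1},{"translation":[0,0,0],"turn":[0,0,-0.118],"hand":1},{"translation":[0,0,0],"turn":[0,0,-0.118],"hand":1},{"translation":[0,0,0],"turn":[0,0,-0.118],"hand":1},{"translation":[0,0,0],"turn":[0,0,-0.118],"hand":1},{"translation":[0,0,0],"turn":[0,0,-0.118],"hand":1},{"translation":[0,0,0],"turn":[0,0,-0.118],"hand":1},{"translation":[0,0,0],"turn":[0,0,-0.118],"hand":1},{"translation":[0,0,0],"turn":[0,0,-0.118],"hand":1}]}}

```text
time_s: 1.98
eef_pos: [500.6, 122.6, 196.0]
ee_rot: [-0.0, -0.32, 0.947, 0.0]
force: [0.0, 0.2, 0.1]
grip_width: 0.997
grip_force: 0.0
```

>>> {"fn": "move_arm", "kwargs": {"moves": [{"translation":[0,0,0],"turn":[0,0,0],"hand":1},{"translation":[0,0,0],"turn":[0,0,0],"hand":1}]}}

```text
time_s: 2.15
eef_pos: [500.6, 122.7, 196.2]
ee_rot: [-0.0, -0.315, 0.949, 0.0]
force: [-0.2, -0.3, 0.2]
grip_width: 1.001
grip_force: 0.0
```

```bash
cat > w.py <<'E'
from h import *
def rect(P,n,m):
    k,l,st,_=cv2.connectedComponentsWithStats(m.astype(np.uint8))
    if k<2: print(n,'none');return
    m=l==1+st[1:,4].argmax(); r=cv2.minAreaRect(P[m][:,:2].astype(np.float32)); v,u=np.nonzero(m)
    print(n,m.sum(),np.round(r[0],1),np.round(r[1],1),round(r[2],1),'mean',P[m].mean(0).round(1),'px',u.mean().round(),v.mean().round())
def view():
    s=sense(); c=cam('wrist'); P=cloud(c)
    hsv=cv2.cvtColor(c['image'],cv2.COLOR_BGR2HSV); H,S,V=[hsv[...,i].astype(int) for i in range(3)]
    q=s['ee_rot']; R=Ro.from_quat([q[1],q[2],q[3],q[0]]).as_matrix()
    print('tcp',s['eef_pos'].round(1),'yaw_y',np.degrees(np.arctan2(R[1,1],R[0,1])).round(2),'R',R.round(3).tolist(),'j',s['joints'].round(2))
    return s,c,P,H,S,V,R
E
python3 - <<'E'
from w import *
s,c,P,H,S,V,R=view(); z=P[...,2]
near=np.hypot(P[...,0]-500,P[...,1]-123)<60
rect(P,'batt',near&(z>36.5)&(z<43)); rect(P,'red',near&(S>140)&((H<8)|(H>172))&(z>36)); d=near&(abs(z-22)<2.5)&(S<70); rect(P,'back',d)
print(cv2.minEnclosingCircle(P[d][:,:2].astype(np.float32)))
cv2.imwrite('pics/d.png',c['image'])
E
```

```text
tcp [500.6 122.7 196.2] yaw_y 126.76 R [[-0.801, -0.599, -0.0], [-0.599, 0.801, 0.0], [0.0, 0.0, -1.0]] j [ 0.01  0.34  1.61  0.    1.19 -2.2 ]
batt 1417 [500.7 121.2] [46.6 26.1] 36.6 mean [499.8 120.6  39.2] px 273.0 192.0
red 394 [513.5 130.2] [14.2 25.4] 34.7 mean [513.2 130.1  39.3] px 273.0 210.0
back 8850 [501.6 121.5] [114.9 114.8] 43.2 mean [498.4 119.2  22.1] px 273.0 185.0
((501.4963073730469, 121.43441009521484), 58.23745346069336)
```

View pics/d.png

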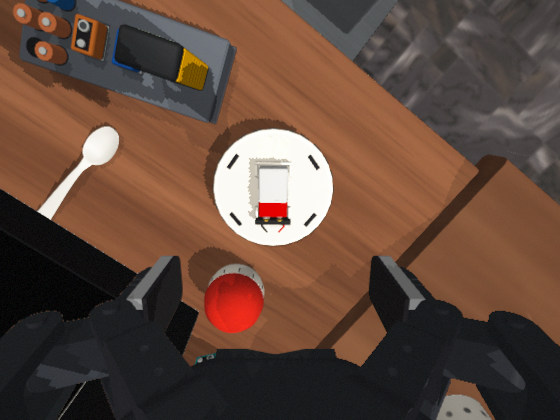

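The wrist image shows the alarm centred at (273,187), with the battery's silver body and red band at (273,192); it lines up with the fingers. The timer at (234,300) is clear of the descent, and I'll go down with the hand partly open.

>>> {"fn": "move_arm", "kwargs": {"moves": [{"translation":[0.8,-1.2,30],"turn":[0,0,0],"hand":0.65},{"translation":[0,0,35],"turn":[0,0,0],"hand":0.65},{"translation":[0,0,35],"turn":[0,0,0],"hand":0.65},{"translation":[0,0,25],"turn":[0,0,0],"hand":0.65},{"translation":[0,0,12],"turn":[0,0,0],"hand":0.65},{"translation":[0,0,8],"turn":[0,0,0],"hand":0.65},{"translation":[0,0,5],"turn":[0,0,0],"hand":0.65},{"translation":[0,0,3],"turn":[0,0,0],"hand":0.65},{"translation":[0,0,0],"turn":[0,0,0],"hand":0.65}], "grip_force": 30}}

```text
time_s: 2.95
eef_pos: [501.0, 121.2, 43.5]
ee_rot: [0.0, -0.317, 0.949, -0.0]
force: [-0.4, 0.9, -1.1]
grip_width: 0.646
grip_force: 0.0
```

>>> {"fn": "move_arm", "kwargs": {"moves": [{"translation":[0,0,0],"turn":[0,0,0],"hand":0.2},{"translation":[0,0,0],"turn":[0,0,0],"hand":0.2},{"translation":[0,0,0],"turn":[0,0,0],"hand":0.2},{"translation":[0,0,0],"turn":[0,0,0],"hand":0.2},{"translation":[0,0,0],"turn":[0,0,0],"hand":0.2},{"translation":[0,0,0],"turn":[0,0,0],"hand":0.2}]}}

```text
time_s: 3.45
eef_pos: [501.3, 121.2, 44.2]
ee_rot: [0.001, -0.317, 0.948, -0.0]
force: [-0.8, 0.2, 7.4]
grip_width: 0.301
grip_force: 30.6
```

>>> {"fn": "move_arm", "kwargs": {"moves": [{"translation":[0,0,-8],"turn":[0,0,0],"hand":0.2},{"translation":[0,0,-20],"turn":[0,0,0],"hand":0.2},{"translation":[0,0,-30],"turn":[0,0,0],"hand":0.2},{"translation":[0,0,-35],"turn":[0,0,0.107],"hand":0.2},{"translation":[0,0,-35],"turn":[0,0,0.107],"hand":0.2},{"translation":[0,0,-12],"turn":[0,0,0.107],"hand":0.2},{"translation":[0,0,0],"turn":[0,0,0.107],"hand":0.2},{"translation":[0,0,0],"turn":[0,0,0.107],"hand":0.2},{"translation":[0,0,0],"turn":[0,0,0.107],"hand":0.2}]}}

```text
time_s: 4.2
eef_pos: [500.6, 121.2, 184.1]
ee_rot: [0.0, 0.001, 1.0, 0.0]
force: [0.2, -0.2, -0.2]
grip_width: 0.301
grip_force: 30.0
```

>>> {"fn": "move_arm", "kwargs": {"moves": [{"translation":[3,-35.6,0],"turn":[0,0,0],"hand":0.2},{"translation":[3,-35.6,0],"turn":[0,0,0],"hand":0.2},{"translation":[3,-35.6,0],"turn":[0,0,0],"hand":0.2},{"translation":[3,-35.6,0],"turn":[0,0,0],"hand":0.2},{"translation":[3,-35.6,0],"turn":[0,0,0],"hand":0.2},{"translation":[3,-35.6,0],"turn":[0,0,0],"hand":0.2},{"translation":[3,-35.6,0],"turn":[0,0,0],"hand":0.2},{"translation":[3,-35.6,0],"turn":[0,0,0],"hand":0.2},{"translation":[3,-35.6,0],"turn":[0,0,0],"hand":0.2},{"translation":[3,-35.6,0],"turn":[0,0,0],"hand":0.2}]}}

```text
time_s: 5.03
eef_pos: [471.3, -236.5, 183.9]
ee_rot: [0.0, -0.002, 1.0, -0.0]
force: [1.1, 0.0, -0.5]
grip_width: 0.302
grip_force: 30.1
```

>>> {"fn": "move_arm", "kwargs": {"moves": [{"translation":[3,-35.6,0],"turn":[0,0,0],"hand":0.2},{"translation":[0,0,0],"turn":[0,0,0],"hand":0.2},{"translation":[0,0,0],"turn":[0,0,0],"hand":0.2}]}}

```text
time_s: 5.28
eef_pos: [468.5, -271.7, 183.4]
ee_rot: [-0.0, -0.0, 1.0, 0.0]
force: [-0.5, 0.2, -1.4]
grip_width: 0.304
grip_force: 30.1
```

```bash
python3 - <<'E'
from w import *
s,c,P,H,S,V,R=view(); z=P[...,2]
m=(H>60)&(H<90)&(S>120)&(abs(z-71)<4)&(P[...,1]<-150); rect(P,'tub',m)
i=(np.abs(P[...,0]-468)<250)&(np.abs(P[...,1]+270)<60)&(z<25); 
cv2.imwrite('pics/e.png',c['image'])
E
```

```text
tcp [ 468.5 -271.7  183.4] yaw_y 90.03 R [[-1.0, -0.001, -0.0], [-0.001, 1.0, 0.0], [0.0, 0.0, -1.0]] j [-0.74  0.41  1.54  0.    1.19 -2.31]
tub 4239 [ 467.6 -272.7] [117.  136.5] 85.7 mean [ 439.8 -274.2   70.5] px 271.0 170.0
```

View pics/e.png

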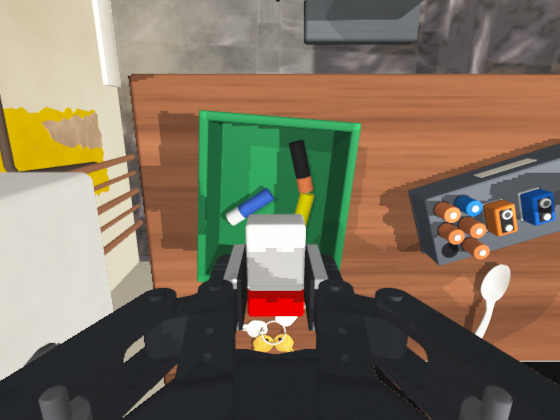

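The battery is held at (275,260), centred over the tub. The copper battery is at (500,218) with its terminals in line along caddy x. Lowering and releasing.

>>> {"fn": "move_arm", "kwargs": {"moves": [{"translation":[0,0,30],"turn":[0,0,0],"hand":0.2},{"translation":[0,0,35],"turn":[0,0,0],"hand":0.2},{"translation":[0,0,35],"turn":[0,0,0],"hand":0.2},{"translation":[0,0,18],"turn":[0,0,0],"hand":0.2},{"translation":[0,0,5],"turn":[0,0,0],"hand":0.2},{"translation":[0,0,0],"turn":[0,0,0],"hand":0.2},{"translation":[0,0,0],"turn":[0,0,0],"hand":0.6},{"translation":[0,0,0],"turn":[0,0,0],"hand":0.6},{"translation":[0,0,0],"turn":[0,0,0],"hand":0.6},{"translation":[0,0,0],"turn":[0,0,0],"hand":0.6}]}}

```text
time_s: 6.17
eef_pos: [469.5, -270.7, 61.4]
ee_rot: [0.001, -0.002, 1.0, -0.001]
force: [-0.5, 0.1, -0.6]
grip_width: 0.596
grip_force: 0.0
```

>>> {"fn": "move_arm", "kwargs": {"moves": [{"translation":[0,0,-25],"turn":[0,0,0],"hand":0.6},{"translation":[0,0,-35],"turn":[0,0,0],"hand":0.6},{"translation":[0,0,-35],"turn":[0,0,0],"hand":0.6},{"translation":[0,0,-35],"turn":[0,0,0],"hand":0.6},{"translation":[0,0,-30],"turn":[0,0,0],"hand":1},{"translation":[-1,40,-15],"turn":[0,0,-0.107],"hand":1},{"translation":[0,40,0],"turn":[0,0,-0.107],"hand":1},{"translation":[0,40,0],"turn":[0,0,-0.107],"hand":1},{"translation":[0,0,0],"turn":[0,0,0],"hand":1},{"translation":[0,0,0],"turn":[0,0,0],"hand":1}]}}

```text
time_s: 7.0
eef_pos: [456.8, -151.4, 235.9]
ee_rot: [0.001, -0.162, 0.987, -0.001]
force: [0.1, -0.3, 0.5]
grip_width: 1.001
grip_force: 0.0
```

```bash
python3 - <<'E'
from w import *
s,c,P,H,S,V,R=view(); z=P[...,2]
cc=np.hypot(P[...,0]-478,P[...,1]+50)<110
rect(P,'caddy',cc&(abs(z-34)<3)); rect(P,'tester',cc&(z>112)&(z<120))
bb=cc&(np.hypot(P[...,0]-486,P[...,1]+73)<25)
rect(P,'copper',bb&(H>3)&(H<18)&(S>110)&(abs(z-47)<6)); rect(P,'fresh top',bb&(z>44)); 
rect(P,'bright',bb&(S<60)&(V>110)&(z>44))
dead=(np.abs(P[...,0]-468)<65)&(np.abs(P[...,1]+272)<55)&(z<60); rect(P,'red in tub',dead&(S>140)&((H<8)|(H>172)))
im=c['image']; cv2.imwrite('pics/f.png',im); print(np.isfinite(P).all())
E
```

```text
tcp [ 456.8 -151.4  235.9] yaw_y 108.7 R [[-0.947, -0.321, 0.001], [-0.321, 0.947, -0.001], [-0.001, -0.001, -1.0]] j [-0.56  0.23  1.65 -0.    1.26 -2.46]
caddy 5495 [477.6 -49.8] [ 69.9 163.5] 18.0 mean [473.7 -56.4  33.7] px 353.0 226.0
tester 1066 [461.4  -0.9] [22.1 38.1] 18.4 mean [460.7  -2.  115.3] px 440.0 264.0
copper 244 [485. -73.] [26.8 17.7] 18.6 mean [483.8 -74.9  47.6] px 335.0 234.0
fresh top 428 [485.2 -72.7] [26.5 17.8] 18.1 mean [484.4 -73.5  49. ] px 337.0 235.0
bright 64 [479.8 -75.1] [9.1 8.3] 16.8 mean [479.2 -75.2  50.8] px 337.0 231.0
red in tub 350 [ 483.8 -267.3] [14.9 37.1] 8.6 mean [ 482.8 -262.1   27.1] px 168.0 173.0
True
```

View pics/f.png

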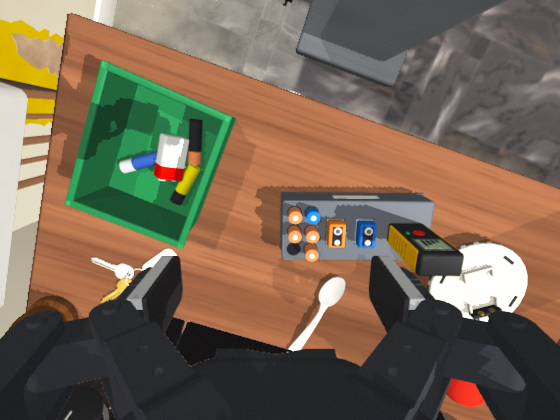

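The dead battery lies in the tub at (170,157). The copper battery is at (337,235) and the tester top at (440,264). All three measurements agree with the caddy geometry. Going to the tester.

>>> {"fn": "move_arm", "kwargs": {"moves": [{"translation":[-10.5,28.2,0],"turn":[0,0,0],"hand":1},{"translation":[-10.5,28.2,0],"turn":[0,0,0],"hand":1},{"translation":[-10.5,28.2,0],"turn":[0,0,0],"hand":1},{"translation":[-10.5,28.2,0],"turn":[0,0,0],"hand":1},{"translation":[-10.5,28.2,0],"turn":[0,0,0.004],"hand":1},{"translation":[0,0,15],"turn":[0,0,0],"hand":1},{"translation":[0,0,15],"turn":[0,0,0],"hand":1},{"translation":[0,0,0],"turn":[0,0,0],"hand":1},{"translation":[0,0,0],"turn":[0,0,0],"hand":1}]}}

```text
time_s: 7.8
eef_pos: [462.0, -3.2, 204.8]
ee_rot: [-0.0, -0.159, 0.987, 0.0]
force: [-0.3, -0.3, -0.7]
grip_width: 1.001
grip_force: 0.0
```

```bash
python3 - <<'E'
from w import *
s,c,P,H,S,V,R=view(); z=P[...,2]
cc=np.hypot(P[...,0]-478,P[...,1]+50)<110
rect(P,'caddy',cc&(abs(z-34)<3)); rect(P,'tester',cc&(z>112)&(z<120))
bb=cc&(np.hypot(P[...,0]-486,P[...,1]+73)<25); rect(P,'fresh top',bb&(z>44))
E
```

```text
tcp [462.   -3.2 204.8] yaw_y 108.24 R [[-0.95, -0.313, -0.001], [-0.313, 0.95, 0.0], [0.001, 0.0, -1.0]] j [-0.26  0.22  1.75 -0.    1.18 -2.15]
caddy 7141 [477.5 -49.9] [ 69.1 163.7] 18.5 mean [472.5 -54.   33.7] px 220.0 185.0
tester 1536 [ 4.613e+02 -4.000e-01] [21.6 37.5] 18.2 mean [460.6  -0.7 115.4] px 278.0 217.0
fresh top 8981 [480.6 -62.1] [27.2 23.9] 21.0 mean [477.4 -62.3 256.8] px 47.0 364.0
```

>>> {"fn": "move_arm", "kwargs": {"moves": [{"translation":[0,2.7,25],"turn":[0,0,0],"hand":1},{"translation":[0,0,35],"turn":[0,0,0],"hand":1},{"translation":[0,0,35],"turn":[0,0,0],"hand":1},{"translation":[0,0,18],"turn":[0,0,0],"hand":1},{"translation":[0,0,6],"turn":[0,0,0],"hand":1},{"translation":[0,0,0],"turn":[0,0,0],"hand":1}]}}

```text
time_s: 8.35
eef_pos: [461.1, -0.3, 85.7]
ee_rot: [-0.0, -0.159, 0.987, 0.0]
force: [0.2, 0.9, 0.4]
grip_width: 1.0
grip_force: 0.0
```

>>> {"fn": "move_arm", "kwargs": {"moves": [{"translation":[0,0,0],"turn":[0,0,0],"hand":0.3},{"translation":[0,0,0],"turn":[0,0,0],"hand":0.3},{"translation":[0,0,0],"turn":[0,0,0],"hand":0.3},{"translation":[0,0,0],"turn":[0,0,0],"hand":0.3},{"translation":[0,0,0],"turn":[0,0,0],"hand":0.3},{"translation":[0,0,0],"turn":[0,0,0],"hand":0.3},{"translation":[0,0,0],"turn":[0,0,0],"hand":0.3}], "grip_force": 40}}

```text
time_s: 8.93
eef_pos: [461.4, 0.1, 86.9]
ee_rot: [0.001, -0.159, 0.987, -0.0]
force: [-1.3, 0.6, 8.0]
grip_width: 0.44
grip_force: 44.8
```

>>> {"fn": "move_arm", "kwargs": {"moves": [{"translation":[0,0,-5],"turn":[0,0,0],"hand":0.3},{"translation":[0,0,-10],"turn":[0,0,0],"hand":0.3},{"translation":[0,0,-15],"turn":[0,0,0],"hand":0.3},{"translation":[0,0,-20],"turn":[0,0,0],"hand":0.3},{"translation":[0,0,-20],"turn":[0,0,0],"hand":0.3},{"translation":[0,0,0],"turn":[0,0,0],"hand":0.3},{"translation":[0,0,0],"turn":[0,0,0.1122],"hand":0.3},{"translation":[0,0,0],"turn":[0,0,0.1122],"hand":0.3},{"translation":[0,0,0],"turn":[0,0,0.1122],"hand":0.3},{"translation":[0,0,0],"turn":[0,0,0.1122],"hand":0.3}]}}

```text
time_s: 9.77
eef_pos: [460.5, 0.4, 155.4]
ee_rot: [-0.0, 0.067, 0.998, 0.0]
force: [-0.6, -0.2, -1.2]
grip_width: 0.44
grip_force: 44.3
```

>>> {"fn": "move_arm", "kwargs": {"moves": [{"translation":[0,0,0],"turn":[0,0,0.1122],"hand":0.3},{"translation":[0,0,0],"turn":[0,0,0.1122],"hand":0.3},{"translation":[0,0,0],"turn":[0,0,0.1122],"hand":0.3},{"translation":[0,0,0],"turn":[0,0,0.1122],"hand":0.3},{"translation":[0,0,0],"turn":[0,0,0.1122],"hand":0.3},{"translation":[0,0,0],"turn":[0,0,0.1122],"hand":0.3},{"translation":[0,0,0],"turn":[0,0,0.1122],"hand":0.3},{"translation":[0,0,0],"turn":[0,0,0.1122],"hand":0.3},{"translation":[0,0,0],"turn":[0,0,0.1122],"hand":0.3},{"translation":[0,0,0],"turn":[0,0,0.1122],"hand":0.3}]}}

```text
time_s: 10.6
eef_pos: [460.5, 0.4, 155.3]
ee_rot: [-0.0, 0.588, 0.809, -0.0]
force: [0.0, 0.1, -1.2]
grip_width: 0.439
grip_force: 44.2
```

```bash
cat > t.py <<'E'
from w import *
s,c,P,H,S,V,R=view(); z=P[...,2]; Rt=R
tp=(P-s['eef_pos'])@R   # tool coords
m=(c['z_map']>0)&(np.abs(tp[...,0])<30)&(np.abs(tp[...,1])<30)&(tp[...,2]<-10)&(tp[...,2]>-45)
rect(P,'tester top',m); print('tool z of top',np.median(tp[m][:,2]).round(1))
r=cv2.minAreaRect(tp[m][:,:2].astype(np.float32)); print('in tool',np.round(r[0],1),np.round(r[1],1),round(r[2],1))
cv2.imwrite('pics/w%d.png'%(s['time_s']*100),c['image']); cc=cam('scene'); d=cc['image'][150:330,240:440]; cv2.imwrite('pics/s%d.png'%(s['time_s']*100),cv2.resize(d,(667,600),interpolation=cv2.INTER_CUBIC))
bb=np.hypot(P[...,0]-486,P[...,1]+73)<25; rect(P,'fresh top',bb&(z>44)&(z<54))
# side face tilt from scene camera: tester body lines
print(s['force'].round(2),s['grip_width'])
E
python3 t.py; ls pics
```

```text
tcp [4.605e+02 4.000e-01 1.553e+02] yaw_y 18.03 R [[-0.309, 0.951, -0.001], [0.951, 0.309, 0.0], [0.001, -0.001, -1.0]] j [-0.25  0.28  1.81  0.    1.05 -0.57]
tester top 10918 [459.6   3.4] [60. 27.] 18.2 mean [458.6   6.8 181.6] px 275.0 303.0
tool z of top -28.4
in tool [3.2 0.1] [60. 27.] 89.7
fresh top none
[ 0.01  0.07 -1.23] 0.4385377195950707
a.png
b.png
c.png
d.png
e.png
f.png
s1060.png
w1060.png
```

>>> {"fn": "move_arm", "kwargs": {"moves": [{"translation":[-15,0.2,0],"turn":[0,0,0],"hand":0.3},{"translation":[-20,0.2,0],"turn":[0,0,0],"hand":0.3},{"translation":[-20,0.2,0],"turn":[0,0,0],"hand":0.3},{"translation":[-15,0.2,0],"turn":[0,0,0],"hand":0.3},{"translation":[-6.9,0.1,0],"turn":[0,0,0],"hand":0.3},{"translation":[0,0,0],"turn":[0,0,0],"hand":0.3},{"translation":[0,0,8],"turn":[0,0,0],"hand":0.3},{"translation":[0,0,7],"turn":[0,0,0],"hand":0.3},{"translation":[0,0,0],"turn":[0,0,0],"hand":0.3},{"translation":[0,0,0],"turn":[0,0,0],"hand":0.3}]}}

```text
time_s: 11.53
eef_pos: [485.5, -71.7, 140.3]
ee_rot: [-0.001, 0.585, 0.811, -0.0]
force: [-0.5, -0.7, -0.6]
grip_width: 0.439
grip_force: 44.2
```

```bash
python3 t.py; ls pics
```

```text
tcp [485.5 -71.7 140.3] yaw_y 18.4 R [[-0.316, 0.949, -0.001], [0.949, 0.316, 0.001], [0.001, -0.001, -1.0]] j [-0.39  0.36  1.74  0.    1.04 -0.71]
tester top 10929 [484.6 -68.6] [60.  26.7] 19.0 mean [483.5 -65.3 166.6] px 275.0 303.0
tool z of top -28.4
in tool [3.3 0.1] [60.  26.8] 89.4
fresh top 370 [483.9 -67.2] [26.5  6.4] 18.5 mean [483.7 -66.9  48.5] px 275.0 210.0
[-0.46 -0.67 -0.64] 0.43891390136329994
a.png
b.png
c.png
d.png
e.png
f.png
s1060.png
s1153.png
w1060.png
w1153.png
```

View pics/s1153.png

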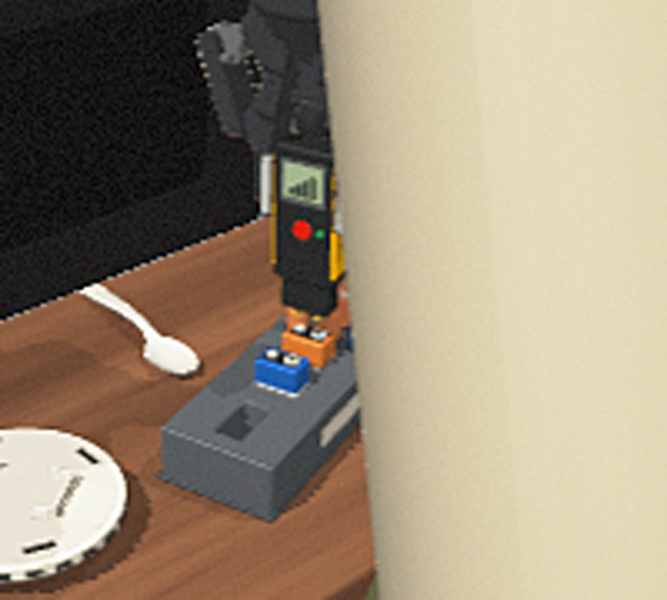

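View pics/w1153.png

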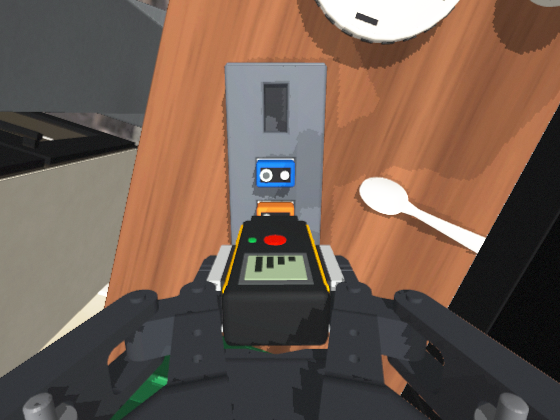

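Scene view: the tester hangs upright just above the copper battery at (308,348), beside the blue one at (283,368). Wrist view: tester axis and both batteries line up on column 275. Small correction, then a slow press.

>>> {"fn": "move_arm", "kwargs": {"moves": [{"translation":[-0.9,0,3],"turn":[0,0,0],"hand":0.3},{"translation":[0,0,3],"turn":[0,0,0],"hand":0.3},{"translation":[0,0,2],"turn":[0,0,0],"hand":0.3},{"translation":[0,0,0],"turn":[0,0,0],"hand":0.3},{"translation":[0,0,0],"turn":[0,0,0],"hand":0.3}]}}

```text
time_s: 12.05
eef_pos: [486.1, -73.3, 132.8]
ee_rot: [-0.0, 0.585, 0.811, -0.0]
force: [0.3, 0.3, -1.4]
grip_width: 0.438
grip_force: 44.2
```

>>> {"fn": "move_arm", "kwargs": {"moves": [{"translation":[0,0,1],"turn":[0,0,0],"hand":0.3},{"translation":[0,0,1],"turn":[0,0,0],"hand":0.3},{"translation":[0,0,0],"turn":[0,0,0],"hand":0.3},{"translation":[0,0,0],"turn":[0,0,0],"hand":0.3}]}}

```text
time_s: 12.38
eef_pos: [486.2, -73.3, 130.9]
ee_rot: [-0.0, 0.585, 0.811, -0.0]
force: [0.6, 0.5, -1.2]
grip_width: 0.439
grip_force: 44.2
```

>>> {"fn": "move_arm", "kwargs": {"moves": [{"translation":[0,0,1],"turn":[0,0,0],"hand":0.3},{"translation":[0,0,0],"turn":[0,0,0],"hand":0.3},{"translation":[0,0,0],"turn":[0,0,0],"hand":0.3}]}}

```text
time_s: 12.63
eef_pos: [486.3, -73.3, 130.1]
ee_rot: [0.0, 0.585, 0.811, 0.0]
force: [-1.0, -0.0, 0.7]
grip_width: 0.442
grip_force: 44.4
```

>>> {"fn": "move_arm", "kwargs": {"moves": [{"translation":[0,0,1],"turn":[0,0,0],"hand":0.3},{"translation":[0,0,0],"turn":[0,0,0],"hand":0.3},{"translation":[0,0,0],"turn":[0,0,0],"hand":0.3},{"translation":[0,0,0],"turn":[0,0,0],"hand":0.3}]}}

```text
time_s: 12.97
eef_pos: [486.3, -73.4, 129.1]
ee_rot: [0.0, 0.585, 0.811, 0.0]
force: [0.3, 0.5, 2.2]
grip_width: 0.436
grip_force: 44.5
```

>>> {"fn": "move_arm", "kwargs": {"moves": [{"translation":[0,0,1],"turn":[0,0,0],"hand":0.3},{"translation":[0,0,0],"turn":[0,0,0],"hand":0.3},{"translation":[0,0,0],"turn":[0,0,0],"hand":0.3},{"translation":[0,0,0],"turn":[0,0,0],"hand":0.3}]}}

```text
time_s: 13.3
eef_pos: [486.3, -73.4, 128.0]
ee_rot: [0.0, 0.585, 0.811, 0.0]
force: [-0.2, -0.3, 2.7]
grip_width: 0.439
grip_force: 44.6
```

```bash
python3 - <<'E'
from h import *
F=[];Z=[];T=[]
for i in range(6):
    capture('side'); s=sense(); F.append(s['force']);Z.append(s['eef_pos']);T.append(s['wrist_torque'])
print(np.mean(F,0).round(2),np.std(F,0).round(2),np.mean(Z,0).round(2),np.mean(T,0).round(3))
E
```

```text
[-0.17  0.18  3.58] [0.35 0.55 0.4 ] [486.28 -73.33 128.  ] [-0.007  0.015 -0.016]
```

```bash
python3 - <<'E'
from h import *
im=capture('scene')['image']; cv2.imwrite('pics/z.png',cv2.resize(im[215:295,290:380],(675,600),interpolation=cv2.INTER_CUBIC))
E
```

```text
(no output)
```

View pics/z.png

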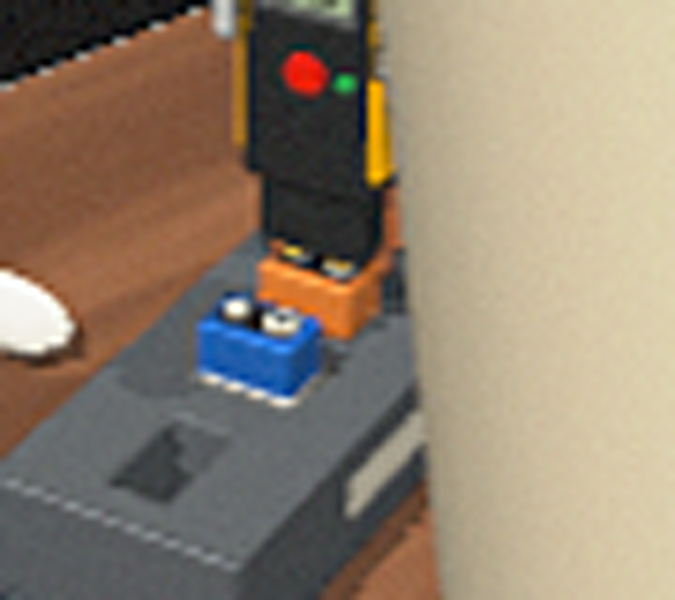

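The brass contacts at (297,253) and (340,267) sit on both terminals of the copper battery, and the tester is upright. The force matches about 2.5 mm of travel on both contacts.

```bash
python3 -c "
from rig import finish_job; print(finish_job())"
```

```text
the job is handed in; nothing more can be done
None
```

The job is handed in: the dead battery is in the green tub, and the gripper is holding the tester upright on the copper-banded battery with both contacts pressed in about 2.5 mm of their 6 mm, estimated from the force reading and the tester's height.

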